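Issue one roll of tape from the dispenser

ROBOT

A 7-joint arm with a two-finger parallel gripper is mounted at the origin on the work surface. World frame = base frame: x ahead of the robot, y to its left, z up, the work surface at z = 0. Lengths are in m, angles in rad, forces in N, time in s.
With the tool pointing down it reaches from about 0.425 to 0.875 m from the base axis. Payload 8.4 kg.
Tool frame: the origin (TCP) lies midway between the tips of the shut fingers; the grasp point (between the pads) lies ctrl.grasp_offset behind it (ctrl.grasp_offset is the distance from the TCP to the grasp point, in m); z points along the fingers, y is the line along which they close (so a half turn about z gives the same grasp; the last joint's range is limited). The gripper opens to 87 mm and grips with 3 to 60 N. Pads are 19 mm wide; open, the fingers measure 117 mm over their backs; the gripper's body (75 mm by 190 mm) begins 51 mm behind the grasp point.
Start: joints at [-1.424, 0.333, 0.04, 1.465, -0.013, 1.343, -0.059], TCP at [0.158, 0.63, 0.223] pointing down, gripper open.
Joint ranges: [-2.58, 2.58], [-0.38, 2.09], [-1.3, 1.39], [0.25, 2.4], [-1.5, 4.64], [0.08, 2.09], [-2.65, 2.65]. Speed limits (rad/s): [2.22, 2.22, 2.79, 2.79, 3.14, 3.14, 3.14].

INTERFACE

Orientations are given as a unit quaternion [w, x, y, z].
In Python, from rig import ctrl gives the robot as it stands. The module is installed in compiled form; this text tells all that it offers.
- The arm moves only by the shell command python3 -m jog 'ROWS' [FORCE]. ROWS is JSON, a list of rows, each an object of numbers: "wx", "wy", "wz": the turn, a rotation vector about the tool's x, y, z in degrees; "dx", "dy", "dz": the shift along the tool's x, y, z in cm; "claw": the finger opening in cm, from 0 to 8.7. In form: [{"wx": .., "wy": .., "wz": .., "dx": .., "dy": .., "dz": .., "claw": ..}, ...]. A call has 1 to 8 rows; each row is the pose to reach, as a shift and turn from the pose commanded when the call began, along the tool's axes at that moment; what a row does not reach only later rows make up. A row lasts 1/12 s, in which the tool goes at most 41.7 mm and 7.16 degrees, less where a joint would pass 70% of its speed; a pose out of reach is approached as far as the arm can. A call with a gripper value outside its range is refused whole. The fingers move at their own pace and stop on an object; FORCE is the grip in N (left out, the last holds). Time passes only in rows, so rows that repeat a pose let the fingers close. It gives the time, the measured TCP pose, the force, the opening and the grip force at its end, in the units of the state.
- ctrl.observe(): the state, without advancing time (a new reading comes with each control period).
- ctrl.camera(name): name is "scene" or "top" or "wrist"; returns a dict with "color" (480x640x3 uint8, red, green, blue), "range_z" (480x640 float32, m along the optical axis (not along the pixel's ray), 0 where there is no reading), "vertical_fov" (degrees; the focal length in pixels is half the picture's height over the tangent of half this angle, whatever the lens; pixels are square), "cx", "cy" (the principal point, pixels), "R" (3x3) and "t" (3): a world point X has camera coordinates R X + t. Camera axes: x right, y down, z forward; pixel columns grow to the right and rows downward; lengths in m; the calibration is good to about 2 mm. A picture is of the moment at which its call begins.
- ctrl.job_done(): hands the job in; it is judged then, once.
The state is a dict: "t": time; "joints": joint angles; "qd": joint speeds; "joint_torque": joint torques, N m; "position": TCP position; "eef_rot": TCP orientation; "force": force on the tool from outside, world axes, zero at the start; "wrist_torque": the same for the moment, N m; "gripper_width": finger opening in m; "gripper_force": force on a finger pad.
Only numpy, scipy, OpenCV 4.12 (cv2) and the standard library are available. Lean on these libraries where they do the work, as an engineer would, in place of code of your own. Each camera call takes 0.05 s, during which the arm holds its last target. There are 200 camera calls.

TASK

Press the green plunger of the tape-roll dispenser fully down once and let it rise, so that a single yellow roll comes out onto the metal plate; then push that roll aside with the fingertips until it lies wholly on the blue spot. Slide it only, do not pick it up, and leave the other rolls and everything else on the bench where they are.

Things in the scene. Friction and masses are not known exactly. Their poses are not given: they have to be found in the camera images.
- dispenser: white roll dispenser fixed to the bench; origin on the bench under the middle of its roll stack, +z up, +x from the stack to the plunger; rolls come out towards -x (roughly to the robot). It stands on a flat aluminium plate 5 mm thick, x = -145 to +30 mm, y = -170 to +170 mm about this origin, with a dark lip 8 mm high and 4 mm thick along its -x edge
- magazine_top (a point): centre of the open top of the square magazine (61 mm outside in x and y), 55 mm above the bench on the stack axis. It holds three rolls one on another; its clear front pane leaves a 17 mm slot above the plate for one roll. The housing behind it (31 to 116 mm towards +x of the dispenser, 64 mm wide) is 47 mm high
- plunger (a joint): travel of the green plunger, m: 0 up, 0.022 fully down. Sprung (about 5 N at the top, 8 N at the bottom, with damping and friction under 15 N if pressed slowly); rises by itself. A pusher shoves the lowest roll out 3.64 times the plunger's travel, 80 mm for a full press; as the plunger rises it goes back and the next roll drops. Every full press gives one roll
- plunger_top (a point): centre of the plunger's flat round green top, 36 mm across, 83 mm above the bench when up; pressed straight down; 70 mm behind (+x of) the stack axis
- landing (a point): point on the plate's top where the centre of a roll lies after a full press: 78.5 mm in front (-x) of the stack axis, 5 mm above the bench
- roll_1: the roll that comes out: the lowest in the magazine at the start. Yellow tape roll with a white core, 50 mm across, 14 mm high, 30 g, lying flat; origin at the centre of its underside; slides on the plate when pushed at its side
- roll_2: second roll of the same kind, above it in the magazine (origin centre of underside); it must stay in the magazine
- roll_3: third roll of the same kind, on top in the magazine; it must stay in the magazine
- spot_blue: blue round spot painted on the plate, 80 mm across, 100 to 120 mm to one side of the landing point (left or right differs); origin at its centre, on the plate's top, 5 mm above the bench
- spot_red: red round spot painted on the plate, 80 mm across, on the other side of the landing point; a rejected roll already lies on it
- roll_reject: another such yellow roll, 50 mm across, 14 mm high, lying on the red spot; not to be moved (origin at the centre of its underside)
- core: empty white plastic core (tube), 32 mm across, 30 mm high, standing on the back corner of the plate; not to be moved (origin at the centre of its underside)
- cutter: orange knife with a short blade, 150 mm long, 14 mm high, lying on the bench at the right; not to be moved
- wrench: steel wrench lying on the bench at the left; not to be moved
- jug: white bottle with a blue cap, 70 mm across, 130 mm tall, on the bench at the left; not to be moved (origin at the centre of its underside)
- carton: cardboard carton 90 x 120 x 70 mm at the far right; not to be moved (origin at the centre of its underside)
- big_roll: large roll of yellow tape, 90 mm across, 40 mm high, at the far left; not to be moved (origin at the centre of its underside)
- mug: blue mug, 76 mm across, 85 mm tall, on the bench at the right; not to be moved (origin at the centre of its underside)
Things that resemble listed ones, but are neither listed nor needed, are in the scene too. What is shaped like the roll_3 but pink or purple is not meant.

How it is judged:
By the outcome, as a careful person would: the job done as asked, in the order asked, and still so for the second after the job is handed in, with the robot touching nothing.
It also fails if it takes over 45 s, if anything falls off the work surface, if the arm or the gripper's body presses on something with over 40 N, if the wrist force passes 120 N, or if a joint passes its speed limit or range.

## Working session

There is one attempt and no reset: what is moved stays moved. The work goes in short steps, Python scripts to look and compute and a shell command to move; the robot and the scene stay as the last step left them, time stands still between calls to the robot, and variables do not carry over. Pictures are saved under pics/ and viewed, at most 10 in all, crops included, and the job is handed in when it is done.

```bash
mkdir -p pics
cat > h.py <<'E'
import numpy as np, cv2
from rig import ctrl
def cam(n):
    c=ctrl.camera(n); c["f"]=240/np.tan(np.radians(c["vertical_fov"])/2); return c
def ray(c,u,v,z):
    d=c["R"].T@np.array([(u-c["cx"])/c["f"],(v-c["cy"])/c["f"],1]); o=-c["R"].T@c["t"]
    return o+d*(z-o[2])/d[2]
def pts(c):
    v,u=np.mgrid[:480,:640]; Z=c["range_z"]
    P=np.stack([(u-c["cx"])/c["f"]*Z,(v-c["cy"])/c["f"]*Z,Z],-1)
    return (P-c["t"])@c["R"]
def save(c,n): cv2.imwrite("pics/"+n,cv2.cvtColor(c["color"],cv2.COLOR_RGB2BGR))
def blobs(c,lo,hi,amin=150):
    m=cv2.inRange(cv2.cvtColor(c["color"],cv2.COLOR_RGB2HSV),lo,hi)
    n,l,s,ce=cv2.connectedComponentsWithStats(m)
    return [(s[i],ce[i],l==i) for i in range(1,n) if s[i][4]>amin]
E
python3 - <<'E'
from h import *
for n in ("top","scene"):
    c=cam(n); save(c,n+"0.png"); P=pts(c); print(n,c["f"],-c["R"].T@c["t"])
    for k,lo,hi in (("green",(40,80,50),(85,255,255)),("blue",(95,90,50),(125,255,255)),("red",(0,120,80),(8,255,255)),("yel",(20,100,100),(35,255,255))):
        for s,ce,m in blobs(c,lo,hi):
            print(k,s,ce.round(1),np.median(P[m&(c["range_z"]>0)],0).round(4))
s=ctrl.observe(); print(s["position"],s["eef_rot"],s["t"],s["force"],ctrl.grasp_offset)
E
```

```text
top 433.15525113780365 [0.44394977 0.014578   1.18123699]
green [    0     6   640   302 76140] [324.1  87.1] [ 1.5072 -0.0425 -0.75  ]
green [ 29 341  38  13 452] [ 47.2 347.3] [0.3205 0.6595 0.0504]
green [614 456  26  24 550] [626.1 468.5] [-0.2208 -1.3712 -0.7482]
blue [ 202    0  438   19 4298] [488.2   5.8] [ 1.8283 -0.8746 -0.6296]
blue [  73  109   99   64 5667] [122.1 140.4] [0.8779 0.533  0.0227]
blue [ 460  123   94   62 5369] [505.9 153.3] [ 0.8776 -0.5355  0.0241]
blue [478 232  28  36 351] [488.1 252.3] [ 0.5918 -0.4744  0.012 ]
blue [293 266  30  29 679] [307.6 279.9] [0.5076 0.012  0.0055]
red [374 271  29  29 312] [389. 285.] [ 0.5004 -0.2121  0.0059]
red [ 292  434   61   46 1279] [334.8 451.4] [ 0.0771 -0.0759  0.0119]
yel [ 272  119   44   45 1002] [297.1 139.2] [0.8773 0.0473 0.0732]
yel [318 120  39  45 960] [337.8 140.4] [ 0.8778 -0.0617  0.0734]
yel [182 181  38  36 771] [201.1 198.9] [0.7139 0.3013 0.0384]
yel [342 242  19  19 216] [350.7 251.3] [ 0.5826 -0.0999  0.0467]
yel [378 277  19  18 196] [386.7 285.5] [ 0.4974 -0.199   0.0185]
scene 545.6810352186565
[... 784 characters left out ...]
7  0.0107]
red [212 294  38  32 458] [229.8 313.1] [ 0.5113 -0.2207  0.0047]
yel [ 181    4   71   58 2336] [213.4  28.8] [-0.9009  0.9583 -0.415 ]
yel [160  51  19  25 260] [170.3  62.3] [-0.8772  0.6826 -0.4221]
yel [ 67  82  40  46 975] [ 84.6 105.8] [-0.9124  0.2488 -0.4219]
yel [ 432  193   43   41 1057] [452.2 214. ] [0.7289 0.2857 0.0374]
yel [282 277  24  23 262] [293.7 286.9] [ 0.5853 -0.1002  0.0459]
yel [ 400  289   90  104 4404] [442.7 342.6] [ 0.8951 -0.0231  0.0722]
yel [219 294  24  23 326] [230.9 305.7] [ 0.5038 -0.2053  0.0176]
[0.15807569 0.63006531 0.2217391 ] [-3.72362656e-05  1.22590606e-01  9.92457065e-01 -7.18229201e-04] 0.1 [-0.41838229 -0.05332637 -0.72495329] 0.0187
```

View pics/top0.png

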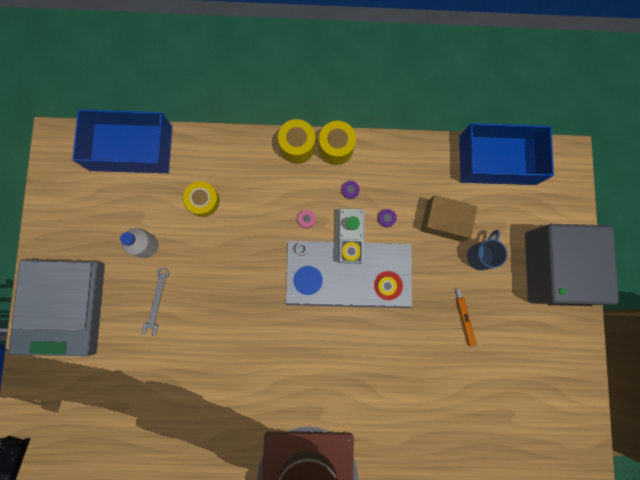

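View pics/scene0.png

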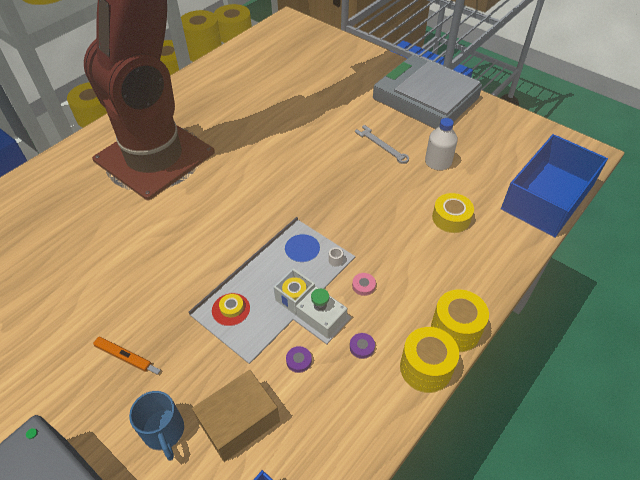

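Run:
```python
from h import *
for n,h in (("top",0),("scene",0)):
    c=cam(n); P=pts(c)
    for k,lo,hi,z in (("green",(35,50,40),(90,255,255),.083),("blue",(95,90,50),(125,255,255),.005),("yel",(20,100,100),(35,255,255),.05)):
        for s,ce,m in blobs(c,lo,hi,60):
            q=ray(c,*ce,z)
            if .45<q[0]<.75 and -.25<q[1]<.1:
                cs,_=cv2.findContours(m.astype(np.uint8),0,1); e=cv2.fitEllipse(cs[0]); 
                print(n,k,s,ce.round(1),q.round(4),ray(c,*e[0],z).round(4),"ell",np.round(e[1],1),np.median(P[m],0).round(4))
    # things taller than 60mm near working lane; plate line direction
    M=(P[...,2]>.03)&(P[...,0]>.4)&(P[...,0]<.8)&(abs(P[...,1]+.08)<.3)
    n_,l,s,ce=cv2.connectedComponentsWithStats(M.astype(np.uint8))
    for i in range(1,n_):
        if s[i][4]>30:
            Q=P[l==i]; print("tall",Q.min(0).round(3),Q.max(0).round(3),ce[i].round())
    H=P[(abs(P[...,2]-.047)<.004)&(abs(P[...,1]+.1)<.06)&(P[...,0]>.55)&(P[...,0]<.75)]
    r=cv2.minAreaRect(H[:,:2].astype(np.float32)*1000); print("housing",r)
```

```text
top green [346 216  14  14 157] [352.4 222.6] [ 0.654  -0.0994  0.083 ] [ 0.6541 -0.0994  0.083 ] ell [13.2 13.4] [ 0.6536 -0.0988  0.0828]
top blue [293 266  30  29 680] [307.6 279.9] [0.5077 0.0122 0.005 ] [0.5077 0.0121 0.005 ] ell [28.3 28.8] [0.5075 0.0121 0.0056]
top yel [342 242  19  19 215] [350.7 251.3] [ 0.5834 -0.0994  0.05  ] [ 0.5839 -0.0995  0.05  ] ell [18.4 19.1] [ 0.5825 -0.0998  0.0468]
top yel [378 277  19  18 198] [386.6 285.4] [ 0.4961 -0.1945  0.05  ] [ 0.4961 -0.195   0.05  ] ell [17.5 18.5] [ 0.4967 -0.1989  0.0191]
tall [ 0.444 -0.38   0.03 ] [0.739 0.015 1.181] [442. 216.]
tall [ 0.444 -0.132  0.03 ] [0.701 0.015 1.181] [351. 234.]
tall [0.444 0.015 0.03 ] [0.604 0.046 1.181] [301. 248.]
housing ((628.28515625, -100.95255279541016), (145.91854858398438, 62.47404479980469), 0.494697242975235)
scene green [311 288  18  18 258] [319.7 296.7] [ 0.6573 -0.1018  0.083 ] [ 0.6573 -0.1019  0.083 ] ell [17.  17.5] [ 0.6566 -0.1012  0.0817]
scene blue [285 234  35  28 758] [301.9 247.5] [0.5085 0.0128 0.005 ] [0.5085 0.0127 0.005 ] ell [26.6 34.2] [0.5087 0.0129 0.0047]
scene yel [282 277  24  23 261] [293.7 287. ] [ 0.5871 -0.1015  0.05  ] [ 0.5875 -0.1017  0.05  ] ell [20.3 22.7] [ 0.5859 -0.0998  0.0458]
scene yel [219 294  24  23 327] [230.9 305.7] [ 0.5202 -0.2157  0.05  ] [ 0.5189 -0.2147  0.05  ] ell [22.4 23.6] [ 0.5043 -0.2054  0.0178]
tall [0.576 0.014 0.03 ] [0.607 0.047 0.039] [336. 254.]
tall [ 0.555 -0.133  0.03 ] [ 0.702 -0.067  0.089] [310. 300.]
tall [ 0.634 -0.38   0.03 ] [ 0.74  -0.295  0.075] [246. 403.]
housing ((629.4318237304688, -99.91098022460938), (64.93927001953125, 146.2152099609375), 89.29562377929688)
```

The top view shows the dispenser with its green plunger at (352,222) and the top roll at (351,251). The blue spot is at (308,280), left of the landing point, and the reject is on red at (388,285). The core stands at (300,249). The scene view agrees. Both views put the plunger at about (0.6555, -0.1005), the stack at (0.585, -0.100) and the blue spot at (0.508, 0.0125), and the dispenser is square to the world axes.

```bash
cat >> h.py <<'E'
from scipy.spatial.transform import Rotation as Ro
def go(p,yaw=0.0):
    # goal TCP p, tool z down, tool y at world angle yaw(deg); prints shift/turn in jog units
    s=ctrl.observe(); w,x,y,z=s["eef_rot"]; R=Ro.from_quat([x,y,z,w])
    y_=np.array([np.cos(np.radians(yaw)),np.sin(np.radians(yaw)),0]); z_=np.array([0,0,-1.])
    G=Ro.from_matrix(np.c_[np.cross(y_,z_),y_,z_])
    print("t",s["t"],"pos",s["position"].round(4),"F",s["force"].round(1),"w",s["gripper_width"])
    print("d cm",(R.inv().apply(np.array(p)-s["position"])*100).round(2),"w deg",np.degrees((R.inv()*G).as_rotvec()).round(2))
E
python3 -c "
from h import *
go([.6555,-.1005,.2]); go([.6555,-.1005,.2],180)"
```

```text
t 0.2 pos [0.1581 0.6302 0.222 ] F [-0.1  0.2 -0.1] w 0.08735454503456537
d cm [-66.02 -58.77   2.27] w deg [-4.000e-02  4.000e-02  7.592e+01]
t 0.2 pos [0.1581 0.6302 0.222 ] F [-0.1  0.2 -0.1] w 0.08735454503456537
d cm [-66.02 -58.77   2.27] w deg [-5.0000e-02 -5.0000e-02 -1.0408e+02]
```

```bash
python3 -m jog '[{"dx":-22,"dy":-19.6,"dz":0.8,"wz":40,"claw":0},{"dx":-22,"dy":-19.6,"dz":0.8,"wz":40,"claw":0},{"dx":-22,"dy":-19.6,"dz":0.8,"wz":40,"claw":0},{"dx":-22,"dy":-19.6,"dz":0.8,"wz":40,"claw":0},{"dx":-22,"dy":-19.6,"dz":0.8,"wz":40,"claw":0},{"dx":-22,"dy":-19.6,"dz":0.8,"wz":40,"claw":0},{"dx":-22,"dy":-19.6,"dz":0.8,"wz":40,"claw":0},{"dx":-22,"dy":-19.6,"dz":0.8,"wz":40,"claw":0}]'; python3 -c "
from h import *
go([.6555,-.1005,.2])"
```

```text
t 0.2 pos [0.1581 0.6302 0.222 ] F [-0.1  0.2 -0.1] w 0.08735454503456537
d cm [-66.02 -58.77   2.27] w deg [-4.000e-02  4.000e-02  7.592e+01]schema error: expected keys wx, wy, wz, dx, dy, dz, claw
```

Every row needs all the keys.

```bash
python3 -m jog '[{"wx":0,"wy":0,"wz":40,"dx":-22,"dy":-19.6,"dz":0.8,"claw":0},{"wx":0,"wy":0,"wz":40,"dx":-22,"dy":-19.6,"dz":0.8,"claw":0},{"wx":0,"wy":0,"wz":40,"dx":-22,"dy":-19.6,"dz":0.8,"claw":0},{"wx":0,"wy":0,"wz":40,"dx":-22,"dy":-19.6,"dz":0.8,"claw":0},{"wx":0,"wy":0,"wz":40,"dx":-22,"dy":-19.6,"dz":0.8,"claw":0},{"wx":0,"wy":0,"wz":40,"dx":-22,"dy":-19.6,"dz":0.8,"claw":0},{"wx":0,"wy":0,"wz":40,"dx":-22,"dy":-19.6,"dz":0.8,"claw":0},{"wx":0,"wy":0,"wz":40,"dx":-22,"dy":-19.6,"dz":0.8,"claw":0}]'; python3 -c "
from h import *
go([.6555,-.1005,.2])"
```

```text
t: 0.87
position: [0.329, 0.3799, 0.2147]
eef_rot: [0.001, 0.459, 0.888, -0.0]
force: [0.2, -0.4, 0.4]
gripper_width: 0.0419
gripper_force: 0.0
t 0.8667 pos [0.329  0.3799 0.2147] F [ 0.2 -0.4  0.4] w 0.04188637881930929
d cm [-58.07  -1.18   1.58] w deg [ 0.04  0.1  35.36]
```

```bash
python3 -m jog '[{"wx":0,"wy":0,"wz":35.5,"dx":-29,"dy":-0.6,"dz":0.8,"claw":0},{"wx":0,"wy":0,"wz":35.5,"dx":-29,"dy":-0.6,"dz":0.8,"claw":0},{"wx":0,"wy":0,"wz":35.5,"dx":-29,"dy":-0.6,"dz":0.8,"claw":0},{"wx":0,"wy":0,"wz":35.5,"dx":-29,"dy":-0.6,"dz":0.8,"claw":0},{"wx":0,"wy":0,"wz":35.5,"dx":-29,"dy":-0.6,"dz":0.8,"claw":0},{"wx":0,"wy":0,"wz":35.5,"dx":-29,"dy":-0.6,"dz":0.8,"claw":0},{"wx":0,"wy":0,"wz":35.5,"dx":-29,"dy":-0.6,"dz":0.8,"claw":0},{"wx":0,"wy":0,"wz":35.5,"dx":-29,"dy":-0.6,"dz":0.8,"claw":0}]'; python3 -c "
from h import *
go([.6555,-.1005,.2])"
```

```text
t: 1.53
position: [0.4928, 0.1405, 0.2069]
eef_rot: [0.002, 0.708, 0.706, -0.0]
force: [-0.0, -0.9, -0.1]
gripper_width: 0.0007
gripper_force: 0.0
t 1.5333 pos [0.4928 0.1405 0.2069] F [-0.  -0.9 -0.1] w 0.0006833858435250181
d cm [-24.07  16.33   0.78] w deg [ 0.13  0.13 -0.13]
```

```bash
python3 -m jog '[{"wx":0,"wy":0,"wz":0,"dx":-24.1,"dy":16.3,"dz":2,"claw":0},{"wx":0,"wy":0,"wz":0,"dx":-24.1,"dy":16.3,"dz":2,"claw":0},{"wx":0,"wy":0,"wz":0,"dx":-24.1,"dy":16.3,"dz":2,"claw":0},{"wx":0,"wy":0,"wz":0,"dx":-24.1,"dy":16.3,"dz":2,"claw":0},{"wx":0,"wy":0,"wz":0,"dx":-24.1,"dy":16.3,"dz":2,"claw":0},{"wx":0,"wy":0,"wz":0,"dx":-24.1,"dy":16.3,"dz":2,"claw":0},{"wx":0,"wy":0,"wz":0,"dx":-24.1,"dy":16.3,"dz":2,"claw":0},{"wx":0,"wy":0,"wz":0,"dx":-24.1,"dy":16.3,"dz":2,"claw":0}]'; python3 -c "
from h import *
c=cam('wrist'); save(c,'w1.png'); P=pts(c)
for k,lo,hi,z in (('green',(35,50,40),(90,255,255),.083),('yel',(20,100,100),(35,255,255),.047),('blue',(95,90,50),(125,255,255),.005)):
    for s,ce,m in blobs(c,lo,hi,200): print(k,s,ray(c,*ce,z).round(4),np.median(P[m],0).round(4))
go([.6555,-.1005,.095])"
```

```text
t: 2.2
position: [0.655, -0.1004, 0.1848]
eef_rot: [0.002, 0.707, 0.707, -0.003]
force: [-1.8, -0.3, 0.4]
gripper_width: 0.0007
gripper_force: 0.0
green [ 300  210   44   44 1508] [ 0.6546 -0.0972  0.083 ] [ 0.6546 -0.097   0.0838]
green [ 587  225   53   66 1439] [ 0.8962 -0.1142  0.083 ] [ 1.651  -0.3621 -0.7481]
green [572 322  14  43 241] [ 0.8812 -0.1988  0.083 ] [ 1.5888 -0.7072 -0.7481]
green [550 432  12  39 231] [ 0.8817 -0.3176  0.083 ] [ 1.5896 -1.1939 -0.7482]
yel [ 516    0  124  108 9956] [0.8574 0.0392 0.047 ] [0.8468 0.0345 0.0631]
yel [  500   110   140   129 11005] [ 0.8702 -0.0531  0.047 ] [ 0.8527 -0.051   0.0742]
yel [ 217  196   55   54 1683] [ 0.5865 -0.096   0.047 ] [ 0.5881 -0.0943  0.0476]
yel [255 348 140  15 821] [ 0.6624 -0.2362  0.047 ] [ 0.6578 -0.0758  0.2831]
yel [391 348  36  15 203] [ 0.7412 -0.2356  0.047 ] [ 0.6735 -0.0759  0.2829]
yel [208 353  49  10 223] [ 0.5646 -0.2374  0.047 ] [ 0.636  -0.0758  0.2833]
blue [ 123   51   85   90 5997] [0.5072 0.0157 0.005 ] [0.508  0.0153 0.0063]
blue [ 451  455  101   16 1472] [ 0.8798 -0.419   0.005 ] [ 0.868  -0.4092  0.0139]
t 2.25 pos [ 0.6541 -0.0968  0.1851] F [ 0.3  0.6 -0.4] w 0.000290291061522982
d cm [-0.33  0.15  9.01] w deg [-0.11  0.21  0.04]
```

View pics/w1.png

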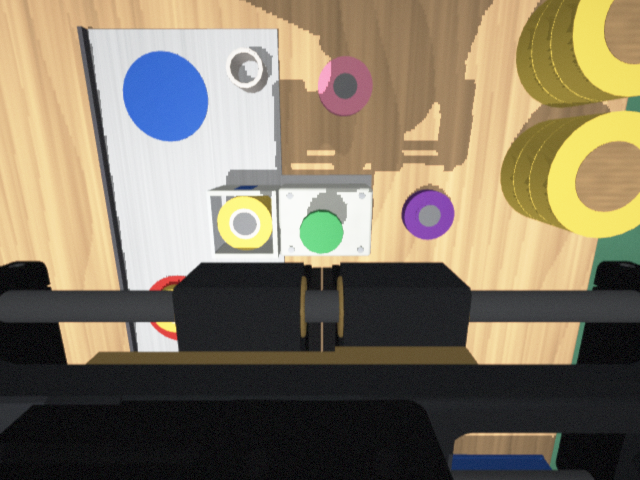

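The wrist view shows the green top at (321,232), with the shut fingertips just below it in the picture, and the blue spot at (166,96). All three views agree to about 2 mm, so I descend to just above the plunger.

```bash
python3 -m jog '[{"wx":0,"wy":0,"wz":0,"dx":-0.2,"dy":0.1,"dz":4,"claw":0},{"wx":0,"wy":0,"wz":0,"dx":-0.2,"dy":0.1,"dz":7,"claw":0},{"wx":0,"wy":0,"wz":0,"dx":-0.2,"dy":0.1,"dz":9,"claw":0},{"wx":0,"wy":0,"wz":0,"dx":-0.2,"dy":0.1,"dz":9,"claw":0},{"wx":0,"wy":0,"wz":0,"dx":-0.2,"dy":0.1,"dz":9,"claw":0},{"wx":0,"wy":0,"wz":0,"dx":-0.2,"dy":0.1,"dz":9,"claw":0}]' 20; python3 -c "
from h import *
go([.6553,-.0995,.06])"
```

```text
t: 2.75
position: [0.6558, -0.0929, 0.0983]
eef_rot: [0.001, 0.704, 0.71, 0.001]
force: [0.8, -0.5, 0.9]
gripper_width: 0.0008
gripper_force: 0.0
t 2.75 pos [ 0.6558 -0.0929  0.0983] F [ 0.8 -0.5  0.9] w 0.0008148546472224157
d cm [-0.66 -0.06  3.83] w deg [ 0.11 -0.    0.46]
```

```bash
for i in 1 2; do python3 -m jog '[{"wx":0,"wy":0,"wz":0,"dx":0,"dy":0,"dz":0,"claw":0},{"wx":0,"wy":0,"wz":0,"dx":0,"dy":0,"dz":0,"claw":0}]'; done;  python3 -c "
from h import *
go([.6553,-.0995,.06])"
```

```text
t: 2.92
position: [0.6559, -0.0933, 0.0985]
eef_rot: [0.001, 0.704, 0.71, 0.001]
force: [-0.2, 0.4, -0.4]
gripper_width: 0.0006
gripper_force: 0.0
t: 3.08
position: [0.6553, -0.0934, 0.0974]
eef_rot: [0.0, 0.705, 0.71, 0.0]
force: [1.1, -0.5, -0.3]
gripper_width: 0.0004
gripper_force: 0.0
t 3.0833 pos [ 0.6553 -0.0934  0.0974] F [ 1.1 -0.5 -0.3] w 0.0004347276728813582
d cm [-0.61 -0.    3.74] w deg [ 0.07 -0.01  0.42]
```

```bash
python3 -m jog '[{"wx":0,"wy":0,"wz":0.4,"dx":-0.6,"dy":0,"dz":0.5,"claw":0},{"wx":0,"wy":0,"wz":0.4,"dx":-0.6,"dy":0,"dz":1.0,"claw":0},{"wx":0,"wy":0,"wz":0.4,"dx":-0.6,"dy":0,"dz":1.2,"claw":0},{"wx":0,"wy":0,"wz":0.4,"dx":-0.6,"dy":0,"dz":1.2,"claw":0}]'; python3 -c "
from h import *
go([.6553,-.0995,.06])"
```

```text
t: 3.42
position: [0.6544, -0.1, 0.0838]
eef_rot: [-0.0, 0.707, 0.707, -0.001]
force: [-0.7, -1.0, 0.2]
gripper_width: 0.0006
gripper_force: 0.0
t 3.4167 pos [ 0.6544 -0.1     0.0838] F [-0.7 -1.   0.2] w 0.00057009995539139
d cm [0.05 0.09 2.38] w deg [-0.06  0.03 -0.03]
```

Centred and just above the plunger. Now I press slowly.

```bash
python3 -m jog '[{"wx":0,"wy":0,"wz":0,"dx":0,"dy":0,"dz":0.25,"claw":0},{"wx":0,"wy":0,"wz":0,"dx":0,"dy":0,"dz":0.5,"claw":0},{"wx":0,"wy":0,"wz":0,"dx":0,"dy":0,"dz":0.75,"claw":0},{"wx":0,"wy":0,"wz":0,"dx":0,"dy":0,"dz":1.0,"claw":0},{"wx":0,"wy":0,"wz":0,"dx":0,"dy":0,"dz":1.25,"claw":0},{"wx":0,"wy":0,"wz":0,"dx":0,"dy":0,"dz":1.5,"claw":0},{"wx":0,"wy":0,"wz":0,"dx":0,"dy":0,"dz":1.75,"claw":0},{"wx":0,"wy":0,"wz":0,"dx":0,"dy":0,"dz":2.0,"claw":0}]'
python3 -m jog '[{"wx":0,"wy":0,"wz":0,"dx":0,"dy":0,"dz":0.15,"claw":0},{"wx":0,"wy":0,"wz":0,"dx":0,"dy":0,"dz":0.3,"claw":0},{"wx":0,"wy":0,"wz":0,"dx":0,"dy":0,"dz":0.3,"claw":0}]'
```

```text
t: 4.08
position: [0.6548, -0.0998, 0.0653]
eef_rot: [0.0, 0.707, 0.707, 0.0]
force: [-3.3, -0.4, 8.8]
gripper_width: 0.0003
gripper_force: 4.5
t: 4.33
position: [0.6548, -0.0998, 0.0621]
eef_rot: [0.0, 0.707, 0.707, -0.0]
force: [-2.5, -0.5, 7.7]
gripper_width: -0.0
gripper_force: 3.8
```

Not at the bottom yet: the force is about 8 N with no hard stop. I press on in small steps.

```bash
python3 -m jog '[{"wx":0,"wy":0,"wz":0,"dx":0,"dy":0,"dz":0.1,"claw":0},{"wx":0,"wy":0,"wz":0,"dx":0,"dy":0,"dz":0.15,"claw":0},{"wx":0,"wy":0,"wz":0,"dx":0,"dy":0,"dz":0.15,"claw":0}]'
```

```text
t: 4.58
position: [0.6548, -0.0999, 0.0615]
eef_rot: [-0.0, 0.707, 0.707, 0.0]
force: [-6.1, -1.2, 14.0]
gripper_width: 0.0005
gripper_force: 7.1
```

```bash
python3 -m jog '[{"wx":0,"wy":0,"wz":0,"dx":0,"dy":0,"dz":0.1,"claw":0},{"wx":0,"wy":0,"wz":0,"dx":0,"dy":0,"dz":0.1,"claw":0},{"wx":0,"wy":0,"wz":0,"dx":0,"dy":0,"dz":0.1,"claw":0}]'
```

```text
t: 4.83
position: [0.6549, -0.0999, 0.0614]
eef_rot: [-0.0, 0.707, 0.707, 0.0]
force: [-9.5, 0.8, 22.7]
gripper_width: 0.0006
gripper_force: 11.1
```

The hard stop is reached: z stays put while the force rises to 23 N. Now I let it rise.

```bash
python3 -m jog '[{"wx":0,"wy":0,"wz":0,"dx":0,"dy":0,"dz":-0.5,"claw":0},{"wx":0,"wy":0,"wz":0,"dx":0,"dy":0,"dz":-1.0,"claw":0},{"wx":0,"wy":0,"wz":0,"dx":0,"dy":0,"dz":-1.5,"claw":0},{"wx":0,"wy":0,"wz":0,"dx":0,"dy":0,"dz":-2.2,"claw":0},{"wx":0,"wy":0,"wz":0,"dx":0,"dy":0,"dz":-3.2,"claw":0},{"wx":0,"wy":0,"wz":0,"dx":0,"dy":0,"dz":-6,"claw":0},{"wx":0,"wy":0,"wz":0,"dx":0,"dy":0,"dz":-9,"claw":0},{"wx":0,"wy":0,"wz":0,"dx":0,"dy":0,"dz":-12,"claw":0}]'
python3 - <<'E'
from h import *
for n in ("top","scene"):
    c=cam(n); save(c,n+"1.png")
    for s,ce,m in blobs(c,(20,100,100),(35,255,255),60):
        for z in (.019,.05):
            q=ray(c,*ce,z)
            if .45<q[0]<.65 and -.25<q[1]<.1: print(n,s,z,q.round(4))
go([.5065,-.150,.12])
E
```

```text
t: 5.5
position: [0.6546, -0.0989, 0.1803]
eef_rot: [-0.0, 0.707, 0.707, -0.0]
force: [1.0, -0.1, 0.2]
gripper_width: 0.0006
gripper_force: 0.0
top [383 277  14  18 114] 0.019 [ 0.495  -0.2109  0.019 ]
top [383 277  14  18 114] 0.05 [ 0.4936 -0.2049  0.05  ]
scene [210 229  68  58 312] 0.05 [ 0.4524 -0.1237  0.05  ]
scene [256 266  23  22 306] 0.019 [ 0.5113 -0.1037  0.019 ]
scene [256 266  23  22 306] 0.05 [ 0.5282 -0.1179  0.05  ]
scene [283 281  23  19 169] 0.019 [ 0.5738 -0.0877  0.019 ]
scene [283 281  23  19 169] 0.05 [ 0.5886 -0.1024  0.05  ]
scene [219 294  24  23 325] 0.019 [ 0.503  -0.2047  0.019 ]
scene [219 294  24  23 325] 0.05 [ 0.5201 -0.2157  0.05  ]
scene [245 323  56  50 320] 0.019 [ 0.6354 -0.2231  0.019 ]
scene [245 323  56  50 320] 0.05 [ 0.6483 -0.2334  0.05  ]
t 5.6 pos [ 0.6575 -0.0998  0.1849] F [ 0.2 -0.5  0.6] w 0.00048622247663631567
d cm [ -5.01 -15.15   6.37] w deg [0.45 0.   0.03]
```

```bash
python3 -c "
import cv2;i=cv2.imread('pics/scene1.png')[200:360,170:400];cv2.imwrite('pics/s1c.png',cv2.resize(i,None,fx=3,fy=3))"
```

```text
(no output)
```

View pics/s1c.png

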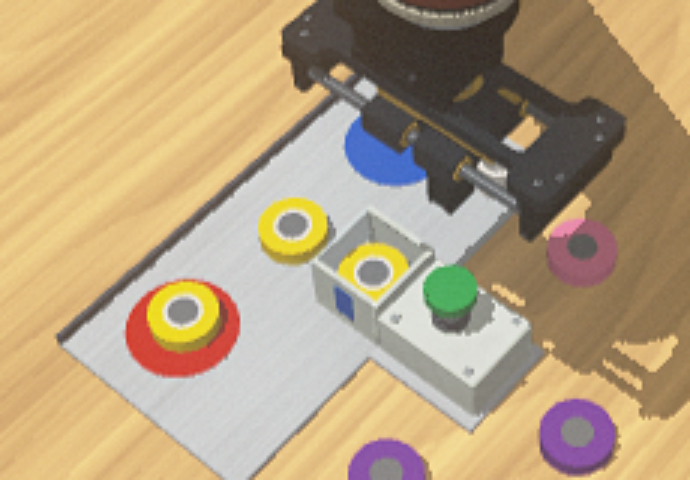

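The cropped scene view shows one roll on the plate at crop (293,228), that is, image (268,276). The next rolls are in the magazine, the plunger is up and the reject is still on red. Roll_1 is at about (0.507, -0.100), as predicted. Next I go between it and the reject, with the fingers 3 cm apart along x.

```bash
python3 -m jog '[{"wx":0,"wy":0,"wz":0,"dx":-1.3,"dy":-4,"dz":0,"claw":3},{"wx":0,"wy":0,"wz":0,"dx":-2.6,"dy":-8,"dz":2,"claw":3},{"wx":0,"wy":0,"wz":0,"dx":-4,"dy":-12,"dz":4,"claw":3},{"wx":0,"wy":0,"wz":0,"dx":-5,"dy":-15,"dz":6.3,"claw":3},{"wx":0,"wy":0,"wz":0,"dx":-5,"dy":-15,"dz":6.3,"claw":3},{"wx":0,"wy":0,"wz":0,"dx":-5,"dy":-15,"dz":6.3,"claw":3},{"wx":0,"wy":0,"wz":0,"dx":-5,"dy":-15,"dz":6.3,"claw":3},{"wx":0,"wy":0,"wz":0,"dx":-5,"dy":-15,"dz":6.3,"claw":3}]'
python3 - <<'E'
from h import *
c=cam("wrist"); save(c,"w2.png")
for s,ce,m in blobs(c,(20,100,100),(35,255,255),200): print(s,ray(c,*ce,.019).round(4))
for s,ce,m in blobs(c,(95,90,50),(125,255,255),300): print("blue",s,ray(c,*ce,.005).round(4))
go([.507,-.149,.010])
E
```

```text
t: 6.27
position: [0.5068, -0.1488, 0.117]
eef_rot: [0.001, 0.707, 0.708, 0.001]
force: [0.6, -0.6, -0.6]
gripper_width: 0.0297
gripper_force: 0.0
[ 288  139   65   66 2299] [ 0.506  -0.0973  0.019 ]
[ 399  139   66   70 2567] [ 0.59   -0.0979  0.019 ]
[292 264  47  27 815] [ 0.5013 -0.1822  0.019 ]
[ 188  348  273   15 1553] [ 0.5172 -0.2575  0.019 ]
blue [ 267    0  112   73 6636] [0.5077 0.0025 0.005 ]
t 6.3167 pos [ 0.5068 -0.1489  0.117 ] F [0.2 1.  0. ] w 0.029383367067920853
d cm [-1.00e-02 -0.00e+00  1.07e+01] w deg [0.1  0.03 0.1 ]
```

View pics/w2.png

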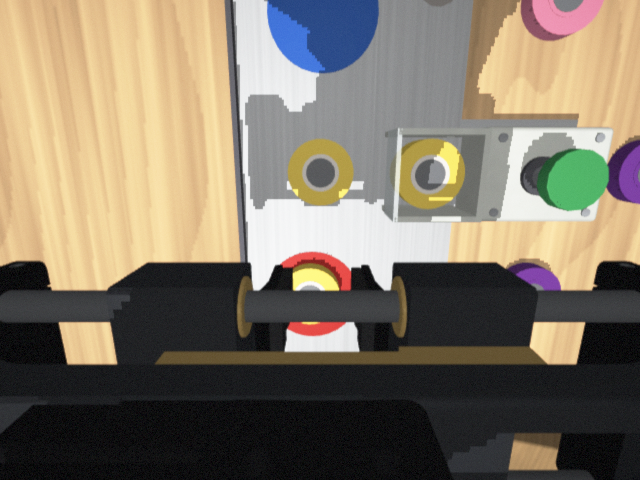

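The wrist view shows roll_1 at (320,172), square in front of the finger gap, with the red spot and reject behind it at (312,290). Descend straight down.

```bash
python3 -m jog '[{"wx":0,"wy":0,"wz":0,"dx":0.1,"dy":0,"dz":3.5,"claw":3},{"wx":0,"wy":0,"wz":0,"dx":0.1,"dy":0,"dz":7,"claw":3},{"wx":0,"wy":0,"wz":0,"dx":0.1,"dy":0,"dz":9,"claw":3},{"wx":0,"wy":0,"wz":0,"dx":0.1,"dy":0,"dz":10,"claw":3},{"wx":0,"wy":0,"wz":0,"dx":0.1,"dy":0,"dz":10.5,"claw":3},{"wx":0,"wy":0,"wz":0,"dx":0.1,"dy":0,"dz":10.5,"claw":3},{"wx":0,"wy":0,"wz":0,"dx":0.1,"dy":0,"dz":10.5,"claw":3}]'; python3 -c "
from h import *
go([.507,-.149,.011])"
```

```text
t: 6.9
position: [0.5061, -0.1487, 0.0121]
eef_rot: [0.001, 0.707, 0.707, 0.0]
force: [-0.8, -0.6, 1.1]
gripper_width: 0.03
gripper_force: 0.0
t 6.9 pos [ 0.5061 -0.1487  0.0121] F [-0.8 -0.6  1.1] w 0.02998426156905478
d cm [-0.03  0.09  0.11] w deg [0.08 0.03 0.03]
```

```bash
python3 -m jog '[{"wx":0,"wy":0,"wz":0,"dx":0.7,"dy":0,"dz":0.1,"claw":3},{"wx":0,"wy":0,"wz":0,"dx":1.3,"dy":0,"dz":0.1,"claw":3},{"wx":0,"wy":0,"wz":0,"dx":1.8,"dy":0,"dz":0.1,"claw":3},{"wx":0,"wy":0,"wz":0,"dx":2.3,"dy":0,"dz":0.1,"claw":3},{"wx":0,"wy":0,"wz":0,"dx":2.8,"dy":0.05,"dz":0.1,"claw":3},{"wx":0,"wy":0,"wz":0,"dx":3.5,"dy":0.05,"dz":0.1,"claw":3},{"wx":0,"wy":0,"wz":0,"dx":4.2,"dy":0.1,"dz":0.1,"claw":3},{"wx":0,"wy":0,"wz":0,"dx":5,"dy":0.1,"dz":0.1,"claw":3}]'
python3 -m jog '[{"wx":0,"wy":0,"wz":0,"dx":0.8,"dy":0,"dz":0,"claw":3},{"wx":0,"wy":0,"wz":0,"dx":1.6,"dy":0,"dz":0,"claw":3},{"wx":0,"wy":0,"wz":0,"dx":2.4,"dy":0.05,"dz":0,"claw":3},{"wx":0,"wy":0,"wz":0,"dx":3.2,"dy":0.05,"dz":0,"claw":3},{"wx":0,"wy":0,"wz":0,"dx":4,"dy":0.1,"dz":0,"claw":3},{"wx":0,"wy":0,"wz":0,"dx":4.7,"dy":0.1,"dz":0,"claw":3},{"wx":0,"wy":0,"wz":0,"dx":5.2,"dy":0.1,"dz":0,"claw":3},{"wx":0,"wy":0,"wz":0,"dx":5.4,"dy":0.1,"dz":0,"claw":3}]'
python3 - <<'E'
from h import *
for n in ("wrist","scene"):
  c=cam(n); save(c,n+"3.png")
  for s,ce,m in blobs(c,(20,100,100),(35,255,255),100):
    q=ray(c,*ce,.019)
    if .45<q[0]<.6 and abs(q[1]+.1)<.2:print(n,s,q.round(4))
  for s,ce,m in blobs(c,(95,90,50),(125,255,255),100): print("blue",s,ray(c,*ce,.005).round(4))
go([.507,-.017,.011])
E
```

```text
t: 7.57
position: [0.506, -0.0978, 0.0101]
eef_rot: [0.0, 0.707, 0.707, 0.0]
force: [0.5, -1.7, 0.5]
gripper_width: 0.0302
gripper_force: 0.2
t: 8.23
position: [0.5069, -0.0434, 0.01]
eef_rot: [-0.0, 0.707, 0.708, 0.0]
force: [0.1, -0.4, 1.7]
gripper_width: 0.0303
gripper_force: 0.2
wrist [ 268  178  107  105 5986] [ 0.5068 -0.0122  0.019 ]
wrist [236 277  11  60 252] [ 0.4664 -0.0515  0.019 ]
wrist [396 277  12  40 176] [ 0.5471 -0.0462  0.019 ]
wrist [ 158  347  388   17 3274] [ 0.5314 -0.0796  0.019 ]
blue [  241    83   164   147 15735] [0.5077 0.025  0.005 ]
scene [283 281  23  19 169] [ 0.5738 -0.0877  0.019 ]
scene [219 294  24  23 324] [ 0.5029 -0.2047  0.019 ]
blue [453  64  20  13 140] [0.4364 0.8441 0.005 ]
blue [440 118  13  13 133] [0.5296 0.594  0.005 ]
blue [  0 129  27  47 734] [-0.3008 -0.2432  0.005 ]
blue [ 501  134  107  103 5898] [0.8596 0.5621 0.005 ]
blue [ 130  391   51   69 1232] [ 0.5771 -0.4653  0.005 ]
t 8.3333 pos [ 0.5069 -0.0441  0.0101] F [ 0.3  0.1 -0.2] w 0.030058700221559233
d cm [ 2.71  0.01 -0.09] w deg [-0.   -0.    0.05]
```

View pics/wrist3.png

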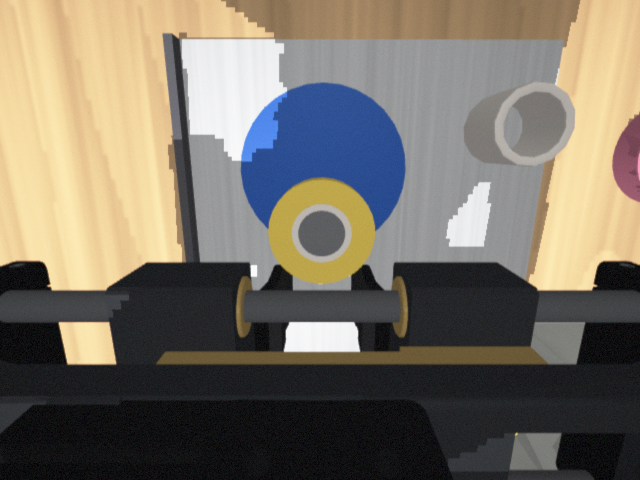

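The wrist view shows the roll at (321,231), seated between the two fingertips and partly on the blue spot, whose centre is at about (323,163). About 27 mm is left, straight on.

```bash
python3 -m jog '[{"wx":0,"wy":0,"wz":0,"dx":0.6,"dy":0,"dz":0,"claw":3},{"wx":0,"wy":0,"wz":0,"dx":1.2,"dy":0,"dz":0,"claw":3},{"wx":0,"wy":0,"wz":0,"dx":1.8,"dy":0.05,"dz":0,"claw":3},{"wx":0,"wy":0,"wz":0,"dx":2.3,"dy":0.05,"dz":0,"claw":3},{"wx":0,"wy":0,"wz":0,"dx":2.6,"dy":0.05,"dz":0,"claw":3},{"wx":0,"wy":0,"wz":0,"dx":2.7,"dy":0.05,"dz":0,"claw":3},{"wx":0,"wy":0,"wz":0,"dx":2.7,"dy":0.05,"dz":0,"claw":3}]'
python3 -m jog '[{"wx":0,"wy":0,"wz":0,"dx":-0.5,"dy":0,"dz":0,"claw":3},{"wx":0,"wy":0,"wz":0,"dx":-1.2,"dy":0,"dz":0,"claw":3},{"wx":0,"wy":0,"wz":0,"dx":-2,"dy":0,"dz":0,"claw":3},{"wx":0,"wy":0,"wz":0,"dx":-2.5,"dy":0,"dz":-2,"claw":3},{"wx":0,"wy":0,"wz":0,"dx":-2.5,"dy":0,"dz":-5,"claw":3},{"wx":0,"wy":0,"wz":0,"dx":-2.5,"dy":0,"dz":-9,"claw":3},{"wx":0,"wy":0,"wz":0,"dx":-2.5,"dy":0,"dz":-12,"claw":3},{"wx":0,"wy":0,"wz":0,"dx":-2.5,"dy":0,"dz":-12,"claw":3}]'
python3 - <<'E'
from h import *
c=cam("wrist"); save(c,"w4.png")
for s,ce,m in blobs(c,(20,100,100),(35,255,255),200):
    q=ray(c,*ce,.019); print(s,q.round(4))
for s,ce,m in blobs(c,(95,90,50),(125,255,255),300):
    cs,_=cv2.findContours(m.astype(np.uint8),0,1); e=cv2.minEnclosingCircle(max(cs,key=len)); print("blue",s,ray(c,*e[0],.005).round(4),e)
E
```

```text
t: 8.92
position: [0.5074, -0.0171, 0.0101]
eef_rot: [0.0, 0.707, 0.707, -0.0]
force: [-0.6, -0.9, 0.0]
gripper_width: 0.0302
gripper_force: 0.0
t: 9.58
position: [0.5106, -0.0442, 0.1357]
eef_rot: [0.002, 0.708, 0.706, 0.003]
force: [1.6, -0.4, 0.4]
gripper_width: 0.0297
gripper_force: 0.0
[ 286  132   61   62 2009] [0.5074 0.0139 0.019 ]
[ 182  348  349   15 2612] [ 0.5506 -0.165   0.019 ]
blue [ 270  112   94   96 3928] [0.5078 0.0155 0.005 ] ((316.55712890625, 159.5), 47.93505859375)
```

View pics/w4.png

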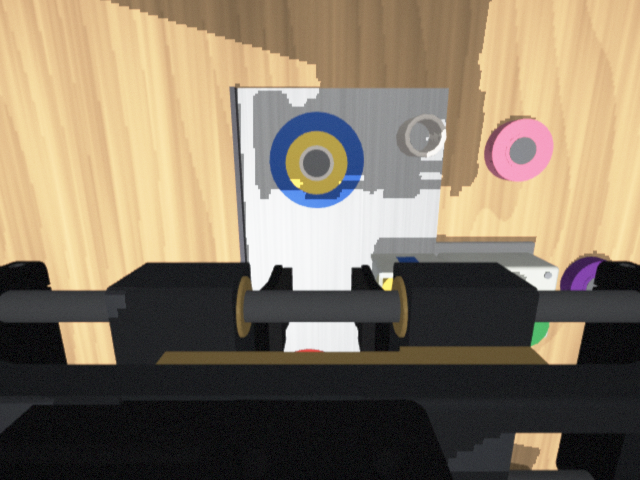

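The roll, at (316,162), sits concentric on the blue spot, at (317,160), with blue visible all round. I let the arm settle clear, check the others once more, then hand in.

```bash
python3 -m jog '[{"wx":0,"wy":0,"wz":0,"dx":0,"dy":0,"dz":0,"claw":3},{"wx":0,"wy":0,"wz":0,"dx":0,"dy":0,"dz":0,"claw":3},{"wx":0,"wy":0,"wz":0,"dx":0,"dy":0,"dz":0,"claw":3},{"wx":0,"wy":0,"wz":0,"dx":0,"dy":0,"dz":0,"claw":3}]'
python3 - <<'E'
from h import *
c=cam("scene")
for s,ce,m in blobs(c,(20,100,100),(35,255,255),100):
    q=ray(c,*ce,.019)
    if .45<q[0]<.6 and abs(q[1]+.1)<.2:print(s,ce.round(1),q.round(4))
for s,ce,m in blobs(c,(35,50,40),(90,255,255),100):
    q=ray(c,*ce,.083)
    if .6<q[0]<.7 and abs(q[1]+.1)<.1: print("plunger",s,ce.round(1))
print(ctrl.job_done())
E
```

```text
t: 9.97
position: [0.5067, -0.0428, 0.129]
eef_rot: [-0.0, 0.707, 0.707, -0.001]
force: [0.2, -1.1, 0.4]
gripper_width: 0.0301
gripper_force: 0.0
[291 236  22  21 269] [301.6 246.5] [0.5134 0.0066 0.019 ]
[283 281  23  19 169] [293.9 287.7] [ 0.5738 -0.0877  0.019 ]
[219 294  24  23 325] [230.9 305.7] [ 0.503  -0.2047  0.019 ]
plunger [311 288  18  18 260] [319.7 296.6]
the job is handed in; nothing more can be done
None
```

The job is handed in: after one full press of the plunger, roll_1 was slid onto the blue spot and lies within about 2 mm of its centre; the reject had not moved, the plunger was back up and the other rolls were still in the magazine, all at about 10 s on the robot's clock.

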